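# Shift the shaker into the blue gear

## Task

Put the bench shaker into its blue gear: with your fingertips, push the black-knobbed lever through the gate plate into the slot whose end is marked by the blue dot, fully home against the slot's end, then move clear. Only push the lever from outside, never taking the knob between the fingers, and leave the glassware, pot and bottles standing where they are.

Things in the scene. Friction and masses are not known exactly. Their poses are not given: they have to be found in the camera images.
- shaker: cream and navy bench shaker, fixed. Origin on the bench, right under the centre of its gear gate; x points from its front panel to its back, y along it towards the tray, z up. Control deck: x -120 to 120, y -100 to 100 mm, top 98 mm up. Tray side: y 100 to 380 mm, tray top 95 mm up (lips to 105, two pins to 125 mm)
- gate_centre (a point): centre of the steel gate plate's top, 108 mm up; plate x -57 to 57, y -48 to 48 mm. It is cut as a double H: a crossing channel along y (17 mm wide) and three slots along x (15 mm wide, at y = -30, 0, 30 mm) that run from it both ways to x = -29 and 29 mm: six slot ends, each with a round dot on the plate just beyond. The dots at the two middle slots are white
- lever_shift (a joint): tilt of the lever along the shaker's x, rad: 0 in the crossing channel (it can cross only within about +-0.03), positive leans to the shaker's +x; the slot ends stop it at about +-0.23. Starts anywhere in this range. The lever stays where it is left (friction, about 2 N at the knob; no spring)
- lever_cross (a joint): tilt of the lever along the shaker's y, rad: 0 in the middle slots, positive leans to the shaker's +y (tray side). Outer slots lie at about +-0.28 (free to shift from about 0.26 to 0.31, where the plate's side wall stops it). Starts near 0
- knob: black upright knob on the lever, 26 mm across, 40 mm tall; origin at its centre, z along the lever. The lever is a 10 mm steel rod tipping about the shaker's origin at bench height, 155 mm below the knob's centre: the knob moves about 45 mm from the middle to an outer slot, 36 mm from the channel to a slot's end. Upright, the gap between plate and knob is 27 mm
- dot_red: flat round red dot, 22 mm across and 4 mm thick, fixed on the gate plate (its top at 112 mm) just beyond the end of one of the four outer slots, at x = +-43, y = +-30 mm of the shaker; which dot marks which slot varies; origin at its underside
- dot_yellow: flat round yellow dot, 22 mm across and 4 mm thick, fixed on the gate plate (its top at 112 mm) just beyond the end of one of the four outer slots, at x = +-43, y = +-30 mm of the shaker; which dot marks which slot varies; origin at its underside
- dot_green: flat round green dot, 22 mm across and 4 mm thick, fixed on the gate plate (its top at 112 mm) just beyond the end of one of the four outer slots, at x = +-43, y = +-30 mm of the shaker; which dot marks which slot varies; origin at its underside
- dot_blue: flat round blue dot, 22 mm across and 4 mm thick, fixed on the gate plate (its top at 112 mm) just beyond the end of one of the four outer slots, at x = +-43, y = +-30 mm of the shaker; which dot marks which slot varies; origin at its underside
- flask_tray: clear conical flask, 76 mm across and 122 mm tall, loose on the shaker's tray; origin under its centre
- pot_tray: small jar, 48 mm across and 70 mm tall, loose on the shaker's tray; origin under its centre
- cyl_blue: glass measuring cylinder with a round blue foot 64 mm across, 202 mm tall, loose on the bench; origin under its foot
- cyl_yellow: glass measuring cylinder with a round yellow foot 64 mm across, 172 mm tall, loose on the bench; origin under its foot
- flask_bench: clear conical flask, 68 mm across and 110 mm tall, loose on the bench; origin under its centre
- beaker: open glass beaker, 70 mm across and 85 mm tall, loose on the bench; origin under its centre
- dishes: stack of greenish culture dishes, 90 mm across and 44 mm tall, loose on the bench; origin under its centre
- wash: white bottle with a red cap, 60 mm across and 160 mm tall, loose on the bench; origin under its centre

How it is judged:
By the outcome, as a careful person would: the job done as asked, in the order asked, and still so for the second after the job is handed in, with the robot touching nothing.
It also fails if it takes over 72 s, if anything falls off the work surface, if the arm or the gripper's body presses on something with over 40 N, if the wrist force passes 120 N, or if a joint passes its speed limit or range.

## Robot

A 7-joint arm with a two-finger parallel gripper is mounted at the origin on the work surface. World frame = base frame: x ahead of the robot, y to its left, z up, the work surface at z = 0. Lengths are in m, angles in rad, forces in N, time in s.
With the tool pointing down it reaches from about 0.425 to 0.925 m from the base axis. Payload 6.8 kg.
Tool frame: the origin (TCP) lies at the very end of the fingers, on their centre line; the grasp point (between the pads) lies 19 mm behind it (r.tcp_to_grasp is the distance from the TCP to the grasp point, in m); z points along the fingers, y is the line along which they close (so a half turn about z gives the same grasp; the last joint's range is limited). The gripper opens to 85 mm and grips with 20 to 120 N. Pads are 22 mm wide; open, the fingers measure 114 mm over their backs; the gripper's body (76 mm by 85 mm) begins 54 mm behind the grasp point. The pads swing forward as they close: fully open they stand 13 mm farther back than shut.
Start: joints at [-1.451, 0.477, 0.022, 1.555, -0.011, 1.109, -0.083], TCP at [0.152, 0.658, 0.231] pointing down, gripper open.
Joint ranges: [-2.96, 2.96], [-0.34, 2.1], [-1.41, 1.46], [0.24, 2.44], [-1.37, 4.51], [0.17, 1.92], [-2.96, 2.96]. Speed limits (rad/s): [2.39, 2.39, 3.14, 3.14, 3.14, 3.14, 3.14].

## Interface

Orientations are given as a rotation vector (axis times angle).
In Python, from bench import r gives the robot as it stands.
- The arm moves only by the tool step_arm, never from a script. Its argument "moves" is a list of rows, each a list of 7 numbers: the shift along the tool's x, y, z in mm, then the turn, a rotation vector about the tool's x, y, z in rad, then the finger opening in mm, from 0 to 85.4. A call has 1 to 8 rows; each row is the pose to reach, as a shift and turn from the pose commanded when the call began, along the tool's axes at that moment; what a row does not reach only later rows make up. A row lasts 1/10 s, in which the tool goes at most 50 mm and 8.59 degrees, less where a joint would pass 70% of its speed; a pose out of reach is approached as far as the arm can. A call with a gripper value outside its range is refused whole. The fingers move at their own pace and stop on an object; "grip_force" is the grip in N (left out, the last holds). Time passes only in rows, so rows that repeat a pose let the fingers close. It gives the time, the measured TCP pose, the force, the opening and the grip force at its end, in the units of the state.
- r.get_obs(): the state, without advancing time (a new reading comes with each control period).
- r.grab_frame(name): name is "scene" or "top" or "wrist"; returns a dict with "image" (420x560x3 uint8, red, green, blue), "depth" (420x560 float32, m along the optical axis (not along the pixel's ray), 0 where there is no reading), "mtx" (3x3 intrinsics, pixels), "rvec" (rotation vector, rad) and "tvec" (3), from world to camera coordinates, as OpenCV has them. Camera axes: x right, y down, z forward; pixel columns grow to the right and rows downward; lengths in m; the calibration is good to about 2 mm. A picture is of the moment at which its call begins.
- r.hand_in(): hands the job in; it is judged then, once.
The state is a dict: "clock": time; "joints": joint angles; "qvel": joint speeds; "tau": joint torques, N m; "tcp_pos": TCP position; "orientation": TCP orientation; "contact_force": force on the tool from outside, world axes, zero at the start; "moment": the same for the moment, N m; "grip_width": finger opening in m; "gripper_force": force on a finger pad.
Only numpy, scipy, OpenCV 4.12 (cv2) and the standard library are available. Lean on these libraries where they do the work, as an engineer would, in place of code of your own. Each camera call takes 0.05 s, during which the arm holds its last target. There are 200 camera calls.

## Working session

There is one attempt and no reset: what is moved stays moved. The work goes in short steps, Python scripts to look and compute and a tool call to move; the robot and the scene stay as the last step left them, time stands still between calls to the robot, and variables do not carry over. Pictures are saved under pics/ and viewed, at most 11 in all, crops included, and the job is handed in when it is done.

Besides the shell and the picture viewer there is one more tool, called after "Request:" as name(argument=value, ...) on one line, values as JSON. step_arm: Moves the arm, as the interface text tells. Its arguments: {"type":"object","properties":{"moves":{"type":"array","items":{"type":"array","items":{"type":"number"}}},"grip_force":{"type":"number"}},"required":["moves"]}

```bash
mkdir -p pics; cat > h.py <<'E'
import numpy as np, cv2
from bench import r
def grab(n):
    f=r.grab_frame(n); f['R']=cv2.Rodrigues(np.array(f['rvec'],float))[0]; f['t']=np.array(f['tvec'],float).ravel(); return f
def ray(f,u,v,z):
    d=f['R'].T@np.linalg.inv(f['mtx'])@np.array([u,v,1.]); c=-f['R'].T@f['t']
    return c+d*(z-c[2])/d[2]
def pts(f):
    d=f['depth']; v,u=np.indices(d.shape); K=f['mtx']
    P=np.stack([(u-K[0,2])/K[0,0]*d,(v-K[1,2])/K[1,1]*d,d],-1)
    return (P-f['t'])@f['R']
def save(f,name): cv2.imwrite('pics/'+name,cv2.cvtColor(f['image'],cv2.COLOR_RGB2BGR))
E
python3 - <<'E'
from h import *
for n in('top','scene'):
    f=grab(n); save(f,n+'0.png'); print(n,-f['R'].T@f['t']); np.savez('/tmp/'+n,**f)
o=r.get_obs(); print(o['tcp_pos'],o['orientation'],o['clock'],o['grip_width'])
E
```

```text
top [0.24958583 0.06029918 1.50916559]
scene [ 1.0111614  -0.39298871  1.11592428]
[0.15234807 0.65704583 0.23043286] [-3.57029614e-01 -3.12122713e+00  2.54595851e-03] 0.1 0.0851029805062102
```

View pics/top0.png

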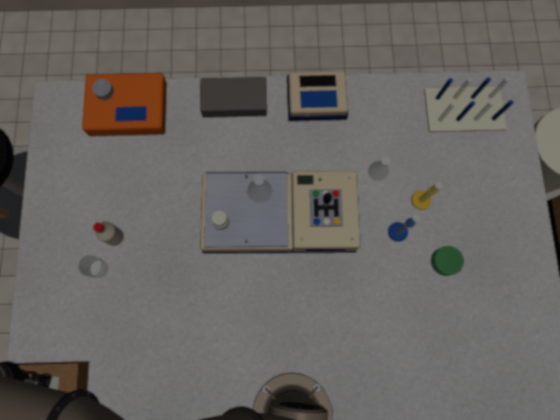

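View pics/scene0.png

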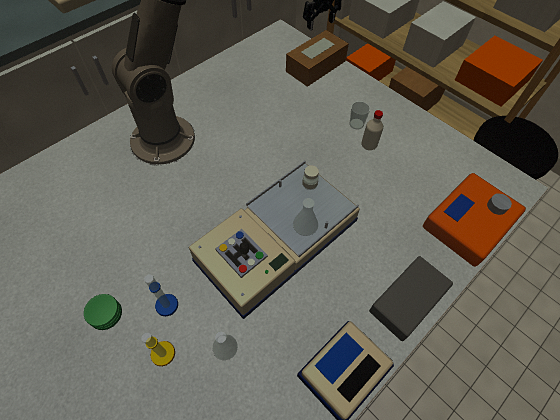

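Top view: the gate is at about (326,208) and the tray lies to its left (+y). The blue dot is near (316,221), which is the −x,+y corner. The blue cylinder is near (398,231). Next I'll measure the dots and the knob.

```bash
python3 - <<'E'
from h import *
for n in('top','scene'):
    f=dict(np.load('/tmp/'+n+'.npz'))
    hsv=cv2.cvtColor(f['image'],cv2.COLOR_RGB2HSV); P=pts(f)
    g=[]
    x0,y0,x1,y1=(300,182,352,236) if n=='top' else (205,220,280,285)
    for c,(a,b) in dict(red=(0,8),yellow=(18,32),green=(50,85),blue=(100,130)).items():
        m=cv2.inRange(hsv,(a,130,60),(b,255,255)); k=np.zeros_like(m); k[y0:y1,x0:x1]=m[y0:y1,x0:x1]
        nn,l,s,ce=cv2.connectedComponentsWithStats(k)
        for i in range(1,nn):
            if s[i,4]>8: print(n,c,s[i,4],ce[i].round(1),ray(f,*ce[i],.112).round(4))
    im=cv2.cvtColor(f['image'],cv2.COLOR_RGB2BGR)[y0:y1,x0:x1]
    cv2.imwrite(f'pics/{n}1.png',cv2.resize(im,None,fx=8,fy=8,interpolation=cv2.INTER_CUBIC))
    W=P[y0:y1,x0:x1].reshape(-1,3); w=W[(W[:,2]>.15)&(W[:,2]<.25)]; print(n,'high pts',len(w),w.mean(0),w.min(0),w.max(0))
    w=P.reshape(-1,3); w=w[(w[:,2]>.115)&(w[:,2]<.3)&(w[:,0]>.3)&(w[:,0]<.9)&(abs(w[:,1])<.6)]
    print([ (q.round(3).tolist(),int(k)) for q,k in zip(*np.unique((w/0.06).round().astype(int),axis=0,return_counts=True)) if k>3])
E
```

```text
top red 23 [335.3 192.9] [ 0.6346 -0.1477  0.112 ]
top yellow 31 [336.5 220.6] [ 0.5495 -0.1463  0.112 ]
top green 16 [315.5 193. ] [ 0.6359 -0.0882  0.112 ]
top blue 27 [316.3 220.9] [ 0.5501 -0.0865  0.112 ]
top high pts 76 [ 0.60653649 -0.11538094  0.16786182] [ 0.59598559 -0.12825244  0.15068574] [ 0.62088292 -0.10427198  0.1773998 ]
[([8, 2, 2], 6), ([9, -6, 2], 40), ([9, -6, 3], 98), ([9, -2, 2], 10), ([9, 3, 2], 57), ([9, 3, 3], 138), ([9, 4, 2], 8), ([9, 4, 3], 27), ([9, 9, 2], 81), ([9, 9, 3], 83), ([10, -7, 2], 30), ([10, -7, 3], 24), ([10, -2, 2], 10), ([10, -2, 3], 76), ([10, 1, 2], 58), ([10, 1, 3], 4), ([10, 2, 2], 21), ([10, 3, 3], 20), ([11, -7, 2], 19), ([11, -7, 3], 44), ([11, 1, 2], 58), ([11, 1, 3], 95), ([11, 1, 4], 82), ([11, 2, 2], 48), ([11, 2, 3], 33), ([11, 2, 4], 19), ([12, 2, 2], 8)]
scene red 50 [242.5 268.1] [ 0.6359 -0.1508  0.112 ]
scene yellow 45 [222.7 247.3] [ 0.55   -0.1498  0.112 ]
scene green 40 [259.1 254.6] [ 0.6369 -0.0909  0.112 ]
scene blue 40 [239.  234.5] [ 0.5505 -0.0901  0.112 ]
scene high pts 84 [ 0.61364651 -0.12183401  0.16862842] [ 0.60000734 -0.13203232  0.15056791] [ 0.62299542 -0.10959822  0.17706034]
[([8, 2, 2], 8), ([9, -6, 2], 62), ([9, -6, 3], 148), ([9, 3, 2], 56), ([9, 3, 3], 114), ([9, 4, 3], 10), ([9, 9, 2], 79), ([9, 9, 3], 52), ([10, -7, 3], 19), ([10, -2, 2], 15), ([10, -2, 3], 84), ([10, 1, 2], 8), ([10, 3, 2], 62), ([10, 3, 3], 38), ([11, -8, 2], 9), ([11, -8, 3], 5), ([11, -7, 2], 63), ([11, -7, 3], 80), ([11, 1, 2], 199), ([11, 1, 3], 188), ([11, 1, 4], 85), ([11, 2, 2], 15), ([11, 2, 3], 5), ([11, 2, 4], 12), ([12, 2, 2], 7)]
```

View pics/top1.png

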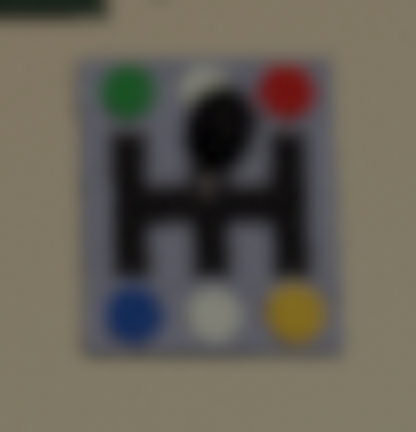

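View pics/scene1.png

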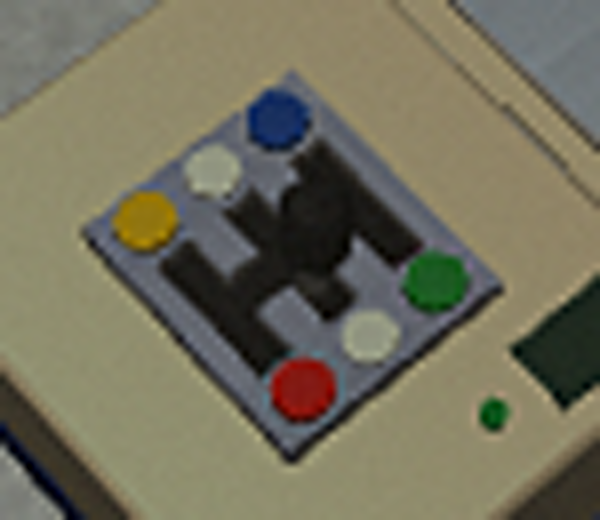

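Blue is at the shaker's (−x,+y) corner. The gate centre is about (0.593,−0.119) with yaw near −0.015. The knob is in the middle slot, about 18 mm towards +x. I'll push −x to the channel, then +y, then −x home. First I'll raise the arm and travel over.

Request:
step_arm(moves=[[0,0,-50,0,0,0,0],[0,0,-80,0,0,0,0],[-675,-640,-80,0,0,-0.23,0],[-675,-640,-80,0,0,-0.23,0],[-675,-640,-80,0,0,-0.23,0],[-675,-640,-80,0,0,-0.23,0],[-675,-640,-80,0,0,-0.23,0],[-675,-640,-80,0,0,-0.23,0]])

```text
clock: 0.9
tcp_pos: [0.3186, 0.4052, 0.311]
orientation: [0.003, -3.141, 0.0]
contact_force: [1.9, 0.5, 1.0]
grip_width: 0.0
gripper_force: 0.0
```

Request:
step_arm(moves=[[-345,-525,0,0,0,0,0],[-345,-525,0,0,0,0,0],[-345,-525,0,0,0,0,0],[-345,-525,0,0,0,0,0],[-345,-525,0,0,0,0,0],[-345,-525,0,0,0,0,0],[-345,-525,0,0,0,0,0],[-345,-525,0,0,0,0,0]])

```text
clock: 1.7
tcp_pos: [0.5388, 0.0717, 0.3112]
orientation: [0.004, -3.141, -0.0]
contact_force: [1.9, 0.7, -0.3]
grip_width: -0.0003
gripper_force: 0.0
```

Request:
step_arm(moves=[[0,0,0,0,0,0,0],[0,0,0,0,0,0,0]])

```text
clock: 1.9
tcp_pos: [0.5383, 0.0723, 0.3108]
orientation: [-0.001, -3.141, 0.001]
contact_force: [-0.1, 0.9, 0.3]
grip_width: 0.0001
gripper_force: 0.0
```

Request:
step_arm(moves=[[-127,-191,0,0,0,0,0],[-127,-191,0,0,0,0,0],[-127,-191,0,0,0,0,0],[-127,-191,0,0,0,0,0],[-127,-191,0,0,0,0,0],[-127,-191,0,0,0,0,0],[-127,-191,0,0,0,0,0],[-127,-191,0,0,0,0,0]])

```text
clock: 2.7
tcp_pos: [0.6654, -0.1142, 0.311]
orientation: [0.009, -3.141, -0.003]
contact_force: [-0.7, 0.1, 0.8]
grip_width: -0.0002
gripper_force: 0.0
```

```bash
python3 - <<'E'
from h import *
o=r.get_obs(); print(o['tcp_pos'],o['orientation'])
f=grab('wrist'); save(f,'w0.png'); np.savez('/tmp/wrist',**f); print(-f['R'].T@f['t'])
P=pts(f); w=P.reshape(-1,3); w=w[(abs(w[:,0]-.593)<.06)&(abs(w[:,1]+.119)<.05)]
t=w[(w[:,2]>.165)&(w[:,2]<.19)]; print(len(t),t.min(0),t.max(0),np.median(t,0))
E
```

```text
[ 0.66543021 -0.11417775  0.31096201] [ 8.65275086e-03 -3.14079578e+00 -2.85354232e-03]
[ 0.58485689 -0.11412988  0.45438123]
619 [ 0.59926096 -0.12977499  0.16523617] [ 0.62452061 -0.10487353  0.17707057] [ 0.61089863 -0.11769026  0.17416155]
```

View pics/w0.png

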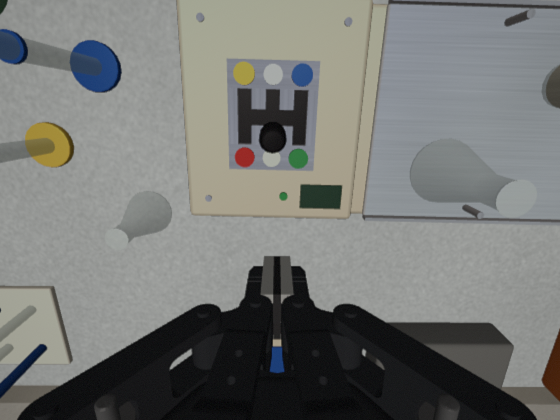

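Wrist view: the knob is at (272,137) between the white +x dot and the channel, and the blue dot is at (302,75). I'll refine the gate centre from this frame and descend on the +x side of the knob.

```bash
python3 - <<'E'
from h import *
f=dict(np.load('/tmp/wrist.npz')); hsv=cv2.cvtColor(f['image'],cv2.COLOR_RGB2HSV); g=[]
for c,(a,b) in dict(red=(0,8),yellow=(18,32),green=(50,85),blue=(100,130)).items():
    m=cv2.inRange(hsv,(a,140,60),(b,255,255)); k=np.zeros_like(m); k[55:175,228:322]=m[55:175,228:322]
    nn,l,s,ce=cv2.connectedComponentsWithStats(k); i=1+s[1:,4].argmax(); p=ray(f,*ce[i],.112); g.append(p); print(c,s[i,4],p.round(4))
print(np.mean(g,0))
E
```

```text
red 283 [ 0.6364 -0.1495  0.112 ]
yellow 345 [ 0.5504 -0.1477  0.112 ]
green 247 [ 0.6375 -0.0895  0.112 ]
blue 352 [ 0.5517 -0.0878  0.112 ]
[ 0.59400419 -0.11860752  0.112     ]
```

Request:
step_arm(moves=[[0,-4,50,0,0,0,0],[0,-4,100,0,0,0,0],[0,-4,140,0,0,0,0],[0,-4,165,0,0,0,0],[0,-4,171,0,0,0,0],[0,-4,171,0,0,0,0]])

```text
clock: 3.35
tcp_pos: [0.6655, -0.1198, 0.1402]
orientation: [0.006, -3.141, -0.001]
contact_force: [0.5, -0.8, 0.6]
grip_width: 0.0001
gripper_force: 0.0
```

Request:
step_arm(moves=[[15,0,0,0,0,0,0],[25,0,0,0,0,0,0],[32,0,0,0,0,0,0],[38,0,0,0,0,0,0],[43,0,0,0,0,0,0],[46,0,0,0,0,0,0],[46,0,0,0,0,0,0]])

```text
clock: 4.05
tcp_pos: [0.6197, -0.1213, 0.1405]
orientation: [-0.003, 3.141, 0.0]
contact_force: [2.6, 0.0, 1.3]
grip_width: 0.0002
gripper_force: 0.8
```

```bash
cat >> h.py <<'E'
def knob(n='wrist',lo=.15,hi=.185):
    f=grab(n); P=pts(f); im=f['image'].max(-1); g=np.array([.594,-.1186])
    m=(im<60)&(P[...,2]>lo)&(P[...,2]<hi)&(abs(P[...,0]-g[0])<.075)&(abs(P[...,1]-g[1])<.075)
    t=P[m]; print(n,len(t))
    if len(t):
        z=np.percentile(t[:,2],95); t=t[t[:,2]>z-.008]
        print('min',t.min(0).round(4),'max',t.max(0).round(4),'mid-gate mm',((np.percentile(t,1,0)+np.percentile(t,99,0))[:2]/2-g).round(4)*1000)
    return f
E
python3 - <<'E'
from h import *
f=knob(); save(f,'w1.png'); g=knob('top',); save(g,'t1.png'); o=r.get_obs(); print(o['tcp_pos'],o['contact_force'])
E
```

```text
wrist 4761
min [ 0.5865 -0.142   0.1743] max [ 0.631  -0.0991  0.185 ] mid-gate mm [14.  -1.5]
top 0
[ 0.61979072 -0.12127584  0.1402343 ] [ 0.29979308 -0.23154566  0.92612426]
```

View pics/w1.png

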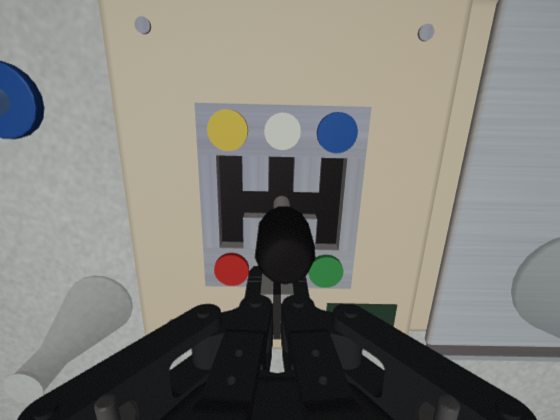

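The finger is touching the knob (285,255). The knob's far edge is at x = 0.5865, so it sits about 5 mm short of the channel centre. I'll push 5 mm more.

Request:
step_arm(moves=[[3,0,0,0,0,0,0],[5,0,0,0,0,0,0],[5,0,0,0,0,0,0]])

```text
clock: 4.45
tcp_pos: [0.6146, -0.1212, 0.1403]
orientation: [-0.003, 3.142, 0.0]
contact_force: [1.6, 0.2, 0.9]
grip_width: 0.0002
gripper_force: 1.0
```

```bash
python3 - <<'E'
from h import *
f=knob(); o=r.get_obs(); print(o['tcp_pos'],o['contact_force'])
P=pts(f); b=f['image'].max(-1)<60; 
for c in (278,282,286,290):
    for v in range(195,262,6): print(c,v,P[v,c].round(4),f['image'][v,c].max()) if c==286 else 0
E
```

```text
wrist 4744
min [ 0.5808 -0.142   0.1747] max [ 0.6263 -0.0949  0.185 ] mid-gate mm [ 9.  -1.9]
[ 0.61465066 -0.12121637  0.14025388] [1.92795061 0.61869583 0.7020988 ]
286 195 [ 0.5853 -0.1147  0.0998] 31
286 201 [ 0.5888 -0.1147  0.1011] 72
286 207 [ 0.5885 -0.1151  0.1143] 72
286 213 [ 0.5795 -0.1163  0.1513] 11
286 219 [ 0.5796 -0.1165  0.1588] 10
286 225 [ 0.5794 -0.1167  0.1665] 14
286 231 [ 0.5805 -0.1169  0.1705] 17
286 237 [ 0.582  -0.1169  0.1729] 18
286 243 [ 0.583  -0.117   0.1764] 27
286 249 [ 0.5858 -0.1169  0.1759] 28
286 255 [ 0.5883 -0.1169  0.176 ] 27
286 261 [ 0.591  -0.1169  0.1759] 26
```

The knob's far side is at x = 0.5795 all the way up, so the lever is upright in the channel. Now I'll go round to the −y side, keeping clear of the knob.

Request:
step_arm(moves=[[-20,0,0,0,0,0,0],[-35,0,-10,0,0,0,0],[-35,-30,-10,0,0,0,0],[-35,-60,-10,0,0,0,0],[0,-60,-10,0,0,0,0],[21,-60,-10,0,0,0,0],[21,-60,-10,0,0,0,0]])

```text
clock: 5.2
tcp_pos: [0.5897, -0.1825, 0.1495]
orientation: [-0.002, -3.137, -0.001]
contact_force: [0.4, 0.2, -0.2]
grip_width: 0.0002
gripper_force: 0.0
```

```bash
python3 - <<'E'
from h import *
f=knob(); save(f,'w2.png'); o=r.get_obs(); print(o['tcp_pos'],o['contact_force'])
np.savez('/tmp/wrist',**f)
E
```

```text
wrist 4167
min [ 0.5788 -0.1936  0.1704] max [ 0.6011 -0.1075  0.1848] mid-gate mm [ -4.5 -32.1]
[ 0.59184943 -0.18178931  0.14986364] [0.53053427 1.26559371 0.31594129]
```

View pics/w2.png

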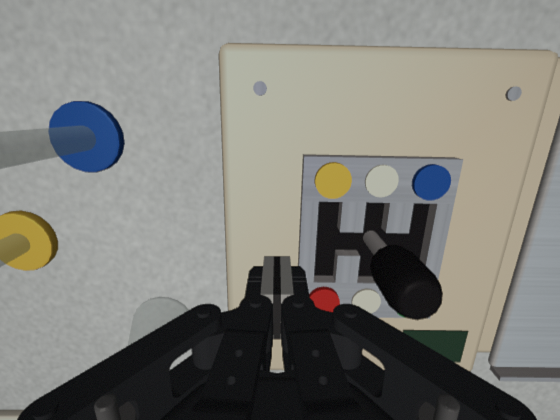

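Fingertip at about (277,258), knob top at (415,295), lever upright and the path is clear. I'll push +y in steps.

Request:
step_arm(moves=[[0,20,0,0,0,0,0],[0,32,0,0,0,0,0],[0,42,0,0,0,0,0],[0,51,0,0,0,0,0],[0,59,0,0,0,0,0],[0,66,0,0,0,0,0],[0,72,0,0,0,0,0],[0,72,0,0,0,0,0]])

```text
clock: 6.05
tcp_pos: [0.5936, -0.1081, 0.1501]
orientation: [0.005, -3.141, -0.001]
contact_force: [-0.2, -0.2, -0.2]
grip_width: -0.0003
gripper_force: 0.0
```

```bash
python3 - <<'E'
from h import *
f=knob(lo=.12); save(f,'w3.png'); o=r.get_obs(); print(o['tcp_pos'],o['contact_force'])
np.savez('/tmp/wrist',**f); np.savez('/tmp/top',**knob('top',lo=.12)); np.savez('/tmp/scene',**knob('scene',lo=.12))
E
```

```text
wrist 4112
min [ 0.5824 -0.1209  0.1714] max [ 0.601  -0.0736  0.185 ] mid-gate mm [-2.7 19.7]
[ 0.59356338 -0.10853048  0.15017172] [ 0.10922528 -0.84196802  0.93382243]
top 0
scene 113
min [ 0.5962 -0.1236  0.1719] max [ 0.6048 -0.0797  0.1835] mid-gate mm [ 6.5 16.6]
```

View pics/w3.png

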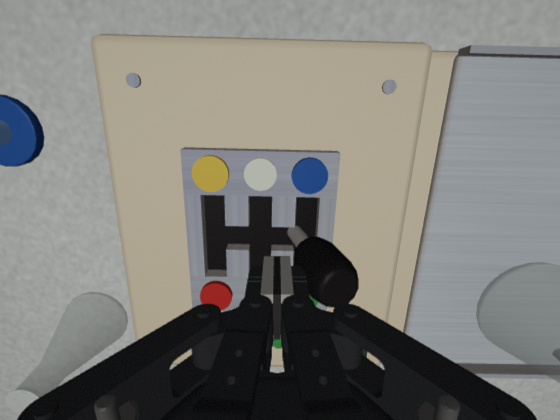

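The lever leans to +y and its rod, near (295,235), is at the inner edge of the blue slot. I'll measure the tilt from the rod and knob.

```bash
cat >> h.py <<'E'
def lean(f,box):
    P=pts(f); x0,y0,x1,y1=box; g=np.array([.594,-.1186,0]); b=f['image'].max(-1)
    for v in range(y0,y1,6):
        q=P[v,x0:x1]-g; k=(b[v,x0:x1]<60)&(q[:,2]>.125)&(q[:,2]<.18); 
        rr=(q[:,2]>.113)&(q[:,2]<.13)&(b[v,x0:x1]>=50)
        for n,m in(('knob',k),('rod',rr)):
            if m.sum()>3:
                u=np.flatnonzero(m); print(v,n,u[0]+x0,u[-1]+x0,(q[u[0]]*1000).round(1),(q[u[-1]]*1000).round(1))
E
python3 - <<'E'
from h import *
lean(dict(np.load('/tmp/wrist.npz')),(285,218,370,312))
E
```

```text
236 rod 294 307 [ -3.7  22.3 113.6] [ -4.3  30.4 115. ]
242 knob 300 329 [ -9.8  24.3 136.3] [-11.7  39.8 140.4]
242 rod 293 299 [  0.5  21.7 113.6] [ -4.   24.8 123.5]
248 knob 296 336 [ -6.8  22.  137.9] [-10.9  42.6 146.3]
254 knob 294 342 [ -4.5  20.8 140.8] [-11.4  44.1 154.4]
260 knob 294 348 [ -2.4  20.7 143.7] [-11.   45.9 160. ]
266 knob 291 352 [ -5.8  18.4 156.6] [ -9.4  47.3 163.1]
272 knob 291 356 [-10.3  17.7 170.4] [ -5.7  49.7 162.2]
278 knob 292 357 [ -6.4  18.3 169.1] [ -5.7  48.8 167.7]
284 knob 293 357 [ -6.5  18.5 174.3] [ -3.1  48.8 168.7]
290 knob 293 356 [ -6.7  18.2 179.4] [ -0.   48.5 169.1]
296 knob 311 353 [  4.6  27.7 167.1] [  3.3  47.4 169. ]
302 knob 320 348 [  5.   31.5 171.4] [  6.5  45.2 169.1]
```

Tilt is about 0.22 and the aim is about 0.285, so I'll push 9 mm more.

Request:
step_arm(moves=[[0,4,0,0,0,0,0],[0,7,0,0,0,0,0],[0,9,0,0,0,0,0],[0,9,0,0,0,0,0]])

```text
clock: 6.6
tcp_pos: [0.5936, -0.1001, 0.1502]
orientation: [0.004, -3.141, -0.0]
contact_force: [-0.3, -0.6, 0.4]
grip_width: 0.0
gripper_force: 0.4
```

```bash
python3 - <<'E'
from h import *
f=grab('wrist'); save(f,'w4.png'); o=r.get_obs(); print(o['tcp_pos'],o['contact_force'])
lean(f,(275,218,370,312))
E
```

```text
[ 0.59362513 -0.10011061  0.15027506] [-0.00532919 -0.94757716  0.22028267]
236 knob 305 315 [-12.3  35.3 133.9] [-12.8  40.8 134.9]
236 rod 289 303 [ -3.6  27.1 113.7] [ -4.9  35.8 116.6]
242 knob 296 328 [ -9.4  30.2 135.7] [-10.9  47.6 138.9]
242 rod 289 295 [ -0.   27.1 115. ] [ -3.1  30.5 121.7]
248 knob 292 334 [ -5.7  28.  135.7] [-11.5  49.3 147.8]
254 knob 290 341 [ -2.3  26.9 136.5] [-10.8  51.9 153.4]
260 knob 275 347 [-10.3  18.4 159. ] [-10.2  53.9 158.6]
266 knob 275 351 [-10.6  18.5 165.6] [ -8.3  55.4 161.2]
272 knob 275 353 [-10.7  18.5 171.3] [ -6.5  55.9 163.8]
278 knob 275 355 [-10.4  18.5 175.9] [ -5.   56.3 166.8]
284 knob 280 355 [ -9.9  20.7 180. ] [ -1.   56.9 165.6]
290 knob 293 352 [ -6.3  26.3 178.8] [  1.4  55.3 167. ]
296 knob 313 349 [  4.3  36.7 167.7] [  4.7  54.1 167.1]
302 knob 322 340 [  6.9  41.  168.8] [  6.8  49.6 168.9]
```

Request:
step_arm(moves=[[0,2,0,0,0,0,0],[0,3.5,0,0,0,0,0],[0,3.5,0,0,0,0,0]])

```text
clock: 6.95
tcp_pos: [0.5936, -0.097, 0.1503]
orientation: [0.003, -3.142, 0.001]
contact_force: [-0.4, -2.5, -0.5]
grip_width: -0.0001
gripper_force: 0.8
```

```bash
python3 - <<'E'
from h import *
f=grab('wrist'); save(f,'w4b.png'); o=r.get_obs(); print(o['tcp_pos'],o['contact_force'])
lean(f,(275,230,370,250)); lean(f,(275,272,370,290))
E
```

```text
[ 0.59363858 -0.09696333  0.15028412] [-0.29479722 -1.8230077  -1.47603074]
236 knob 303 315 [-12.2  37.2 133.7] [-13.1  43.8 135.6]
236 rod 288 302 [ -3.7  29.5 113.9] [ -3.8  38.4 114.1]
242 knob 294 327 [ -9.2  32.1 135.3] [-11.3  50.  139.8]
242 rod 288 292 [ -0.   29.5 115.1] [ -2.5  31.8 120.6]
248 knob 290 334 [ -5.6  29.9 135.5] [-11.   52.6 146.9]
272 knob 276 353 [-10.9  22.  171.6] [ -5.8  59.3 162.6]
278 knob 275 354 [-10.8  21.6 176.7] [ -3.9  59.4 165. ]
284 knob 293 354 [ -6.7  29.6 174.8] [ -1.1  59.4 165.9]
```

Tilt is about 0.29, within the outer slot's range. Now round to the +x side of the knob.

Request:
step_arm(moves=[[0,-15,0,0,0,0,0],[0,-30,0,0,0,0,0],[-30,-30,0,0,0,0,0],[-55,-30,0,0,0,0,0],[-55,0,6,0,0,0,0],[-55,22,12,0,0,0,0],[-55,22,12,0,0,0,0]])

```text
clock: 7.7
tcp_pos: [0.6486, -0.0714, 0.137]
orientation: [0.01, -3.14, -0.004]
contact_force: [0.6, 0.0, -0.3]
grip_width: 0.0002
gripper_force: 0.0
```

Request:
step_arm(moves=[[15,0,0,0,0,0,0],[25,0,0,0,0,0,0],[33,0,0,0,0,0,0],[40,0,0,0,0,0,0],[46,0,0,0,0,0,0],[51,0,0,0,0,0,0],[51,0,0,0,0,0,0]])

```text
clock: 8.4
tcp_pos: [0.597, -0.0749, 0.1385]
orientation: [0.003, -3.141, -0.001]
contact_force: [1.2, -0.6, -0.1]
grip_width: 0.0001
gripper_force: 0.5
```

```bash
python3 - <<'E'
from h import *
f=grab('wrist'); save(f,'w5.png'); o=r.get_obs(); print(o['tcp_pos'],o['contact_force'])
E
```

```text
[ 0.59715895 -0.07461815  0.13834145] [ 0.83402984 -0.32041957  0.59927508]
```

View pics/w5.png

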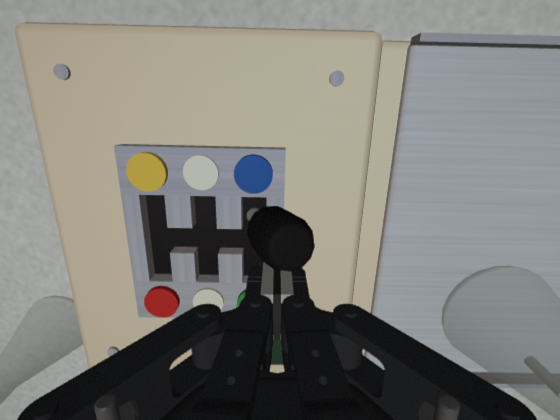

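The rod at (253,214) has entered the blue slot. I'll keep pushing −x until the force rises at the slot end.

Request:
step_arm(moves=[[4,0,0,0,0,0,0],[8,0,0,0,0,0,0],[11,0,0,0,0,0,0],[13,0,0,0,0,0,0],[13,0,0,0,0,0,0]])

```text
clock: 8.95
tcp_pos: [0.5857, -0.0743, 0.1386]
orientation: [-0.004, 3.139, 0.0]
contact_force: [5.3, -0.7, -2.1]
grip_width: -0.0001
gripper_force: 2.5
```

Request:
step_arm(moves=[[2,0,0,0,0,0,0],[3,0,0,0,0,0,0],[3,0,0,0,0,0,0]])

```text
clock: 9.25
tcp_pos: [0.585, -0.0742, 0.1393]
orientation: [-0.005, 3.134, -0.0]
contact_force: [9.8, -0.2, -3.7]
grip_width: 0.0002
gripper_force: 4.8
```

The force is rising and the tool has stalled. I'll push 3 mm more, then check that this is the slot's end.

Request:
step_arm(moves=[[2,0,0,0,0,0,0],[3,0,0,0,0,0,0],[3,0,0,0,0,0,0]])

```text
clock: 9.55
tcp_pos: [0.5844, -0.0741, 0.1398]
orientation: [-0.006, 3.129, -0.001]
contact_force: [16.8, 0.1, -8.1]
grip_width: 0.0002
gripper_force: 7.4
```

```bash
python3 - <<'E'
from h import *
f=grab('wrist'); save(f,'w6.png'); o=r.get_obs(); print(o['tcp_pos'],o['contact_force'])
lean(f,(240,175,340,270))
E
```

```text
[ 0.5843894  -0.0741309   0.13982967] [17.55374859 -1.48667583 -8.27185931]
181 rod 240 264 [-51.   24.4 114.1] [-50.9  37.9 113.8]
187 rod 242 269 [-47.2  25.3 113.2] [-47.4  40.7 113.8]
193 rod 243 269 [-43.8  25.7 113.5] [-43.8  40.6 113.4]
199 rod 240 269 [-40.1  23.9 113.4] [-40.3  40.6 113.6]
205 rod 240 268 [-36.4  23.7 113.1] [-36.5  40.  113.2]
211 knob 257 285 [-40.5  35.  135.2] [-45.9  48.9 150.6]
217 knob 250 299 [-36.2  31.1 132.4] [-44.2  55.1 153.9]
223 knob 247 304 [-35.1  30.1 138.2] [-41.8  57.3 154.9]
229 knob 246 307 [-32.4  29.6 139.6] [-40.2  58.4 158. ]
235 knob 246 308 [-29.2  29.6 139.9] [-38.7  58.6 161.2]
241 knob 248 309 [-27.   30.7 142.3] [-35.8  59.2 161.1]
247 knob 251 308 [-24.6  32.3 144.3] [-33.6  58.7 162.5]
253 knob 256 306 [-26.   35.4 153.4] [-31.3  57.8 163.6]
259 knob 262 301 [-27.4  38.7 162. ] [-28.2  55.8 163.2]
265 knob 270 293 [-24.5  42.2 162. ] [-26.2  52.2 164.9]
```

View pics/w6.png

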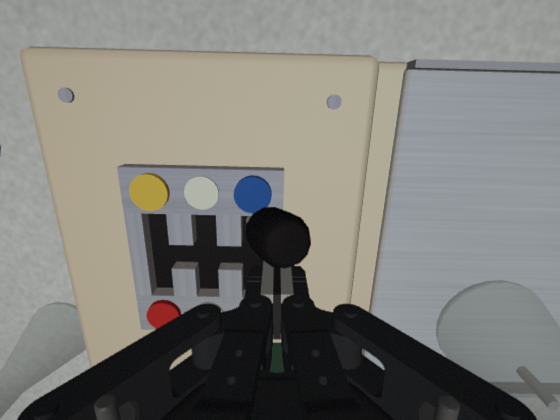

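The tool stalls at 17 N and the geometry gives a shift of about −0.22 to −0.23. The knob is next to the blue dot (252,193). I'll back off along +x, rise, and verify from above.

Request:
step_arm(moves=[[-15,0,0,0,0,0,0],[-35,0,0,0,0,0,0],[-55,0,-10,0,0,0,0],[-60,0,-50,0,0,0,0],[-60,0,-90,0,0,0,0],[-60,0,-130,0,0,0,0],[-60,0,-160,0,0,0,0],[-60,0,-160,0,0,0,0]])

```text
clock: 10.4
tcp_pos: [0.6399, -0.0753, 0.303]
orientation: [-0.003, 3.136, 0.001]
contact_force: [1.3, -1.0, -0.1]
grip_width: -0.0001
gripper_force: 0.0
```

```bash
python3 - <<'E'
from h import *
o=r.get_obs(); print(o['tcp_pos'],o['contact_force'],o['clock'])
for n in('wrist','scene'):
    f=knob(n,lo=.14); P=pts(f)
    g=np.array([.594,-.1186,0]); q=P-g; m=(f['image'].max(-1)<60)&(q[...,2]>.135)&(q[...,2]<.18)&(abs(q[...,0])<.08)&(abs(q[...,1])<.08)
    t=q[m]; 
    # fit axis through the origin with radius 13: side/top points lie within cylinder
    from scipy.optimize import least_squares
    def res(p):
        a=np.array([np.tan(p[0]),np.tan(p[1]),1]);a/=np.linalg.norm(a); s=t@a; d=np.linalg.norm(t-s[:,None]*a,axis=1)
        return np.minimum(abs(d-.013),abs(s-.175))
    for x0 in([-.23,.28],[-.18,.28]): s=least_squares(res,x0,loss='soft_l1',f_scale=.001); print(n,len(t),s.x,s.cost)
    if n=='wrist':
        ys,xs=np.nonzero(m); im=cv2.cvtColor(f['image'],cv2.COLOR_RGB2BGR); y,x=int(ys.mean()),int(xs.mean()); c=im[max(0,y-80):y+80,max(0,x-100):x+100]; cv2.imwrite('pics/w7.png',cv2.resize(c,None,fx=3,fy=3))
E
```

```text
[ 0.6398877  -0.0752799   0.30296314] [ 1.30149641 -0.99367123 -0.1410581 ] 10.4
wrist 795
min [ 0.5484 -0.0833  0.159 ] max [ 0.572  -0.0593  0.1697] mid-gate mm [-33.8  47.3]
wrist 804 [-0.21535363  0.3010344 ] 0.00023369277539869398
wrist 804 [-0.21535363  0.30103442] 0.0002336927753994768
scene 100
min [ 0.5501 -0.0851  0.1578] max [ 0.5718 -0.0619  0.1681] mid-gate mm [-33.4  45.3]
scene 113 [-0.23057583  0.29373426] 6.892220195086607e-05
scene 113 [-0.23057583  0.29373427] 6.892220195085414e-05
```

View pics/w7.png

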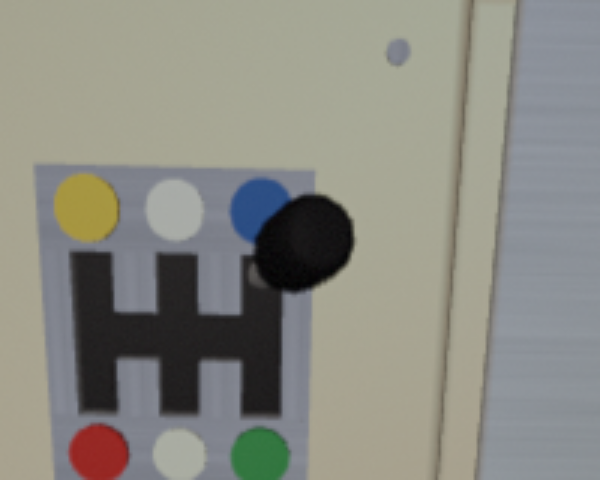

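The rod, at (258,275) in the crop, sits at the end of the blue slot. The scene camera gives a shift of about −0.23 and a cross of about 0.29. The stop was hard at 17 N against roughly 2 N of friction, and the tool is well clear, so I'll hand in.

```bash
python3 -c "
from bench import r
print(r.hand_in())"
```

```text
the job is handed in; nothing more can be done
None
```

I pushed the lever into the blue-dot slot until it stopped hard at the slot's end, moved the arm clear, and handed the job in at about 10.5 s; the hand-in gave no verdict.

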